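Stow the plumb bob in its tube and snap the cap on

TASK

Put the plumb bob, point down, back into its own storage tube in the tool case (the yellow one, matching its yellow band) and let go of it, then press the yellow cap onto that tube until it clicks fully home. Do not let go after the click: finish while still holding the cap and pushing it down firmly, with about 10 N. Leave the hammer and the picture-hook strip where they lie.

Things in the scene. Friction and masses are not known exactly. Their poses are not given: they have to be found in the camera images.
- bob_mid (a point): Chrome plumb bob with yellow band and yellow top, 92 mm tall, 160 g, standing point down in the beech block. This point: on its axis, 46 mm above the tip; z up towards the neck. From the tip: cone 7 to 22 mm diameter over 20 mm; body 22 mm diameter up to 62 mm; slim round neck, 14 mm diameter, from 64 mm to the top at 92 mm, the place to grip it.
- block: Fixed beech block, 60 x 60 mm, 44 mm tall, with a 24 mm hole 36 mm deep, in which the bob stands at the start (its tip about 8 mm above the stool top). Origin at the centre of its underside, on the stool top.
- cap: Yellow round snap cap (35 g): origin at the centre of its open lower edge, z up, 26 mm below cap_mid. Hollow: the dome is 29 mm wide inside up to 49 mm, to take the bob's neck; an inner lip at the bottom, 40 mm wide (flared to 45 mm at its lower edge), snaps under the nibs of the yellow tube.
- cap_mid (a point): Centre of the yellow snap cap, half-way up its 52 mm height; z up. It stands open end down on the stool. Lower part: skirt, 52 mm diameter, 19 mm tall, with a flat shoulder on top; above it a ribbed round dome, 38 mm diameter (40 mm over the fine ribs), from 19 to 52 mm, the place to grip it. Finger tips just above the shoulder also push on the shoulder.
- cap_seat (a point): Point on the cap's axis 16 mm above its lower edge (10 mm below cap_mid): the inner step of the cap that comes to rest on the tube's rim when the cap is fully home; then it coincides with tube_yellow_rim.
- tube_yellow: Fixed yellow storage tube standing in the black tool case, 66 mm tall, origin at the centre of its underside. Pressed straight down, the cap meets its nibs about 11 mm before it is home; the resistance rises to roughly 6 to 12 N, drops with a click about 7 mm before home (the nibs then pull the cap down), and rises again once the cap rests on the rim.
- tube_yellow_rim (a point): Centre of the open mouth of the yellow tube (the bob's own), z up. Outer diameter 35 mm, inner 28 mm, floor 62 mm below the rim, so the bob's neck stands 30 mm out when it is home (bob_mid 16 mm below the rim). Four sprung orange nibs, 4.5 mm below the rim, stand out to 45 mm diameter. Case walls are lower than the rim.
- tube_blue_rim (a point): Centre of the mouth of the similar blue tube in the same case, meant for another tool. Same sizes; the two tubes stand about 100 mm apart and may change places.
- hammer: Short claw hammer, 200 mm long, head 90 mm across and about 26 mm tall, lying on the stool; leave alone. Origin under the middle of its length.
- hook_strip: Aluminium picture-hook strip, 26 x 200 mm and 16 mm tall with its four hooks, lying on the stool; leave alone. Origin at the centre of its underside.
- stool: Beech folding step stool, top 360 x 640 mm, 140 mm above the floor of the work area; origin on the floor under its middle. Fixed.

How it is judged:
On the way, in this order (a step that is already met when the one before it is completed fails the run):
1. the bob stands point down in the yellow tube, let go of (horizontal distance between bob_mid and tube_yellow_rim below 0.008 m and z of bob_mid in the frame of tube_yellow_rim below -0.01 m and angle between bob_mid's own z axis and vertical below 0.25 rad and contact force between the fingers and bob below 0.1 N), for 0.2 s.
2. the cap has clicked home on the yellow tube over the bob and is still being pressed (horizontal distance between bob_mid and tube_yellow_rim below 0.008 m and z of bob_mid in the frame of tube_yellow_rim below -0.01 m and angle between bob_mid's own z axis and vertical below 0.25 rad and horizontal distance between cap_seat and tube_yellow_rim below 0.004 m and z of cap_seat in the frame of tube_yellow_rim below 0.0015 m and angle between cap_mid's own z axis and vertical below 0.08 rad and contact force between cap and tube_yellow above 4 N and contact force between the fingers and cap above 1 N), for 0.5 s.
At the end, for the whole second after the job is handed in: Bob in the yellow tube: within 8 mm of its axis, middle over 10 mm below the rim, tilt under 14 degrees. Cap home on that tube: seat within 1.5 mm of the rim, 4 mm of centre, tilt under 4.5 degrees, fingers still on it, pressed with over 4 N through the last second (all of step 2); the arm keeps its last pose, push and grip.
It fails at once if the hammer or the hook strip was moved more than 20 mm (distance of any of hammer, hook_strip from where it was at the start of the episode above 0.02 m).
It also fails if it takes over 64 s, if anything falls off the work surface, if the arm or the gripper's body presses on something with over 40 N, if the wrist force passes 120 N, or if a joint passes its speed limit or range.

ROBOT

A 6-joint arm with a two-finger parallel gripper is mounted at the origin on the work surface. World frame = base frame: x ahead of the robot, y to its left, z up, the work surface at z = 0. Lengths are in m, angles in rad, forces in N, time in s.
With the tool pointing down it reaches from about 0.3 to 0.825 m from the base axis. Payload 5.4 kg.
Tool frame: the origin (TCP) lies on the centre line of the jaws, within the pads' length; the fingertips stand 17 mm ahead of it and the grasp point (between the pads) lies 2 mm behind it; z points along the fingers, y is the direction in which the jaws open and shut (so a half turn about z gives the same grasp; the last joint's range is limited). The gripper opens to 92 mm and grips with 3 to 60 N. Pads are 20 mm wide; open, the fingers measure 128 mm over their backs; the gripper's body (75 mm by 189 mm) begins 69 mm behind the grasp point.
Start: joints at [-1.443, 0.158, 1.597, -0, 1.386, -0.21], TCP at [0.191, -0.542, 0.195] pointing down, gripper open.
Joint ranges: [-2.91, 2.91], [-0.94, 2.29], [0.18, 2.7], [-1.29, 4.43], [0.17, 2.64], [-3, 3]. Speed limits (rad/s): [2.57, 2.57, 3.14, 3.14, 3.14, 3.14].

INTERFACE

Orientations are given as a unit quaternion [x, y, z, w].
In Python, from rig import manip, cams, job, finder gives the robot as it stands. The module is installed in compiled form; this text tells all that it offers.
- The arm moves only by the tool carry_out, never from a script. Its argument "moves" is a list of rows, each a list of 7 numbers: the turn, a rotation vector about the tool's x, y, z in units of 5 degrees (1.0 is 5 degrees), then the shift along the tool's x, y, z in units of 25 mm (1.0 is 25 mm), then the opening, from 0 (shut) to 1 (fully open). In form: [[wx, wy, wz, dx, dy, dz, grip], ...]. A call has 1 to 10 rows; each row is the pose to reach, as a shift and turn from the pose commanded when the call began, along the tool's axes at that moment; what a row does not reach only later rows make up. A row lasts 1/12 s, in which the tool goes at most 41.7 mm and 7.16 degrees, less where a joint would pass 70% of its speed; a pose out of reach is approached as far as the arm can. A call with a gripper value outside its range is refused whole. The fingers move at their own pace and stop on an object; "squeeze" is the grip in N (left out, the last holds). Time passes only in rows, so rows that repeat a pose let the fingers close. It gives the time, the measured TCP pose, the force and the opening at its end, in the units of the state.
- manip.state(): the state, without advancing time (a new reading comes with each control period).
- cams.capture(name): name is "side" or "top" or "wrist"; returns the picture (480x640x3 uint8, blue, green, red); there is no depth.
- cams.calibration(name): a dict with "fx", "fy", "cx", "cy" (pixels), "extrinsics" (4x4, takes a point from world to camera coordinates); the wrist camera has in their place "tool_from_camera" (4x4, takes a point from camera to tool coordinates, whose origin is the TCP and whose axes are the flange's). Camera axes: x right, y down, z forward; pixel columns grow to the right and rows downward; lengths in m; the calibration is good to about 2 mm. A picture is of the moment at which its call begins: read the wrist's pose just before it. calibration takes no time and is no camera call.
- job.finish_job(): hands the job in, once; it reports no verdict.
Trained networks look in the newest picture that a camera, given by its name, has taken for a name from the list of things; names that differ only in an ending like _2 or _b are one class to them, and where a whole thing is asked for, a point or a joint stands for the part that bears it (a point fixed in the world has none). Each returns a list of dicts, best first, with "score" (0 to 1); they miss things now and then, are a little off and sometimes report something else, mostly with a low value. They report only what shows in the picture. A call takes as long as a camera call.
- finder.look_for(camera, target): "xyz" ([x, y, z] in m, in the coordinates of the camera as it stood for that picture, good to about 4 mm: the middle of the surface that is visible of it).
- finder.cut_out(camera, target): "mask" (480x640 bool, what is visible of it).
The state is a dict: "time": time; "joint_pos": joint angles; "qd": joint speeds; "tau": joint torques, N m; "tcp_pos": TCP position; "tcp_rot": TCP orientation; "force": force on the tool from outside, world axes, zero at the start; "torque": the same for the moment, N m; "gripper_width": finger opening in m.
Only numpy, scipy, OpenCV 4.12 (cv2) and the standard library are available. Lean on these libraries where they do the work, as an engineer would, in place of code of your own. Each camera call takes 0.05 s, during which the arm holds its last target.

## Working session

There is one attempt and no reset: what is moved stays moved. The work goes in short steps, Python scripts to look and compute and a tool call to move; the robot and the scene stay as the last step left them, time stands still between calls to the robot, and variables do not carry over. Pictures are saved under pics/ and viewed, and the job is handed in when it is done.

Besides the shell and the picture viewer there is one more tool, called by a JSON object that holds its "name" and its "arguments", one argument or row to a line. carry_out: Moves the arm, as the interface text tells. Its arguments: {"type":"object","properties":{"moves":{"type":"array"},"squeeze":{"type":"number"}},"required":["moves"]}

```bash
ls; mkdir -p pics; cat > h.py <<'E'
import numpy as np, cv2
from scipy.spatial.transform import Rotation as R
from rig import manip, cams, job, finder
def T_tool():
    s=manip.state(); T=np.eye(4); T[:3,:3]=R.from_quat(s['tcp_rot']).as_matrix(); T[:3,3]=s['tcp_pos']; return T
def cam2world(name):
    c=cams.calibration(name)
    if 'extrinsics' in c: return np.linalg.inv(np.array(c['extrinsics']))
    return T_tool()@np.array(c['tool_from_camera'])
def shot(name,fn):
    W=cam2world(name); im=cams.capture(name); cv2.imwrite('pics/'+fn,im); return W,im
def ray(name,W,u,v,z):
    c=cams.calibration(name)
    d=W[:3,:3]@np.array([(u-c['cx'])/c['fx'],(v-c['cy'])/c['fy'],1]); o=W[:3,3]
    return o+d*(z-o[2])/d[2]
def proj(name,W,p):
    c=cams.calibration(name); q=np.linalg.inv(W)@np.r_[p,1]
    return np.array([c['fx']*q[0]/q[2]+c['cx'],c['fy']*q[1]/q[2]+c['cy']])
E
python3 - <<'E'
from h import *
s=manip.state(); print({k:np.round(v,3) for k,v in s.items()})
for n in ['top','side','wrist']:
    W,im=shot(n,n+'0.png'); print(n,np.round(W,3).tolist(),{k:v for k,v in cams.calibration(n).items() if k in('fx','fy','cx','cy')})
    if n=='wrist':continue
    for t in ['bob_mid','cap_mid','tube_yellow','tube_blue_rim','tube_yellow_rim','block','hammer','hook_strip']:
        for r in finder.look_for(n,t)[:2]:
            p=W@np.r_[r['xyz'],1]; print(n,t,round(r['score'],2),np.round(p[:3],3))
print(manip.state()['time'])
E
```

```text
pics
{'time': np.float64(0.0), 'joint_pos': array([-1.443,  0.159,  1.598, -0.   ,  1.386, -0.21 ]), 'qd': array([-0.002,  0.001,  0.001,  0.   ,  0.001, -0.002]), 'tau': array([-0.0000e+00, -3.8557e+01, -3.2211e+01,  7.0000e-02,  3.8000e-02,
       -0.0000e+00]), 'tcp_pos': array([ 0.19 , -0.542,  0.194]), 'tcp_rot': array([ 0.986,  0.168,  0.   , -0.001]), 'force': array([-0.239,  0.926, -0.612]), 'torque': array([ 0.017,  0.027, -0.054]), 'gripper_width': np.float64(0.092)}
top [[-0.002, -0.995, 0.105, 0.469], [-1.0, 0.002, -0.006, -0.008], [0.006, -0.105, -0.994, 0.83], [0.0, 0.0, 0.0, 1.0]] {'fx': 469.1253066469513, 'fy': 469.1253066469513, 'cx': 326.5200322580188, 'cy': 241.94583793371385}
top bob_mid 0.57 [ 0.649 -0.093  0.206]
top cap_mid 0.73 [ 0.466 -0.133  0.191]
top tube_yellow 0.89 [0.564 0.198 0.17 ]
top tube_yellow 0.54 [ 0.562 -0.274  0.161]
top tube_blue_rim 0.63 [0.577 0.106 0.162]
top tube_yellow_rim 0.93 [0.56  0.206 0.169]
top block 0.89 [ 0.642 -0.09   0.177]
top block 0.17 [ 0.653 -0.092  0.21 ]
top hammer 0.85 [ 0.558 -0.271  0.158]
top hammer 0.39 [0.559 0.20
[... 303 characters left out ...]
-0.277  0.158]
side bob_mid 0.59 [ 0.643 -0.101  0.21 ]
side cap_mid 0.65 [ 0.474 -0.148  0.169]
side tube_yellow 0.67 [0.556 0.192 0.182]
side tube_blue_rim 0.92 [0.57  0.101 0.199]
side tube_yellow_rim 0.7 [0.557 0.196 0.183]
side block 0.96 [ 0.631 -0.12   0.176]
side block 0.61 [0.383 0.162 0.143]
side hammer 0.93 [ 0.551 -0.276  0.159]
side hammer 0.55 [ 0.468 -0.151  0.171]
side hook_strip 0.69 [0.385 0.161 0.146]
side hook_strip 0.25 [0.557 0.192 0.182]
wrist [[0.332, -0.909, -0.253, 0.262], [-0.943, -0.319, -0.091, -0.519], [0.001, 0.269, -0.963, 0.384], [0.0, 0.0, 0.0, 1.0]] {'fx': 344.51715692793266, 'fy': 344.51715692793266, 'cx': 319.30704267871016, 'cy': 249.28260985765664}
0.95
```

View pics/top0.png

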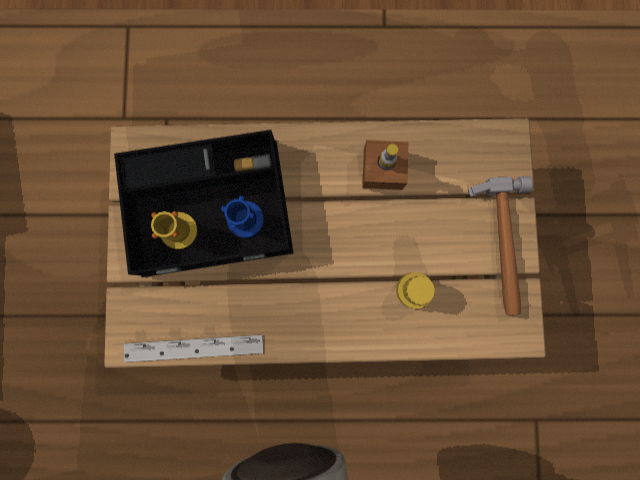

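View pics/side0.png

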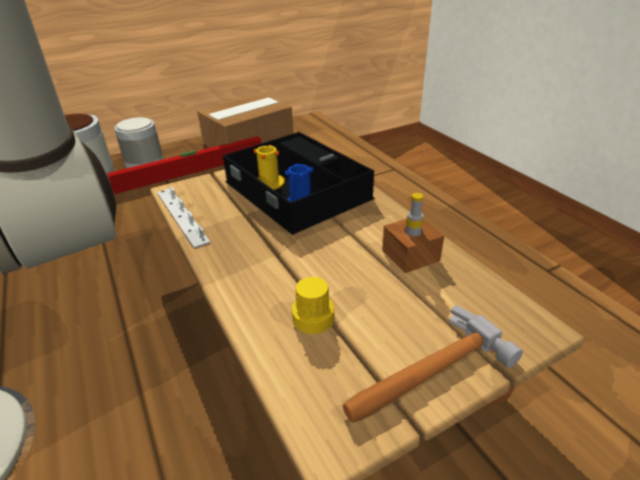

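The top view shows the bob top near (392,150), the cap near (418,290), the yellow tube mouth near (164,224), the blue mouth near (239,210), the hammer at right and the strip at lower left. I'll zoom in for accurate centres.

```bash
python3 - <<'E'
import cv2,numpy as np
t=cv2.imread('pics/top0.png');s=cv2.imread('pics/side0.png')
def c(im,u,v,h=30,k=6): return cv2.resize(im[v-h:v+h,u-h:u+h],None,fx=k,fy=k,interpolation=cv2.INTER_CUBIC)
a=np.hstack([c(t,390,155,22),c(t,417,290,22),c(t,170,228,22)]);b=np.hstack([c(s,415,215,22),c(s,313,305,30,4.4),c(s,275,165,30,4.4)])
cv2.imwrite('pics/z0.png',np.vstack([a,cv2.resize(b,(a.shape[1],264))]))
E
```

```text
(no output)
```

View pics/z0.png

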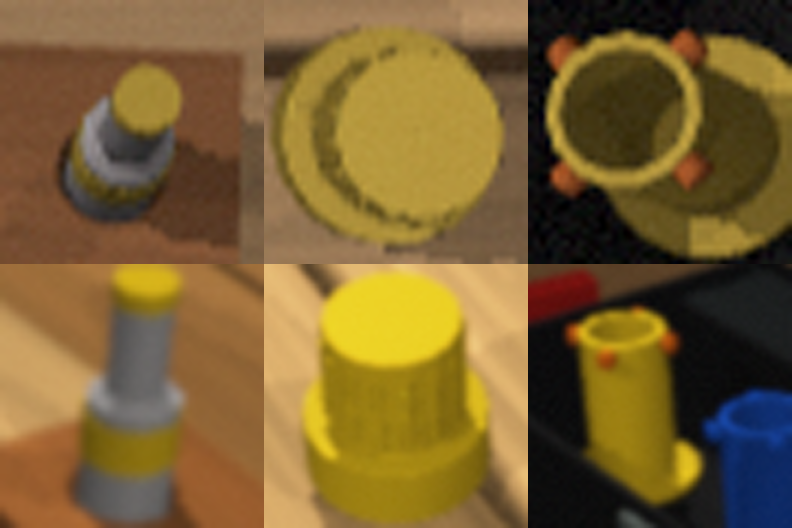

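```bash
cat >> h.py <<'E'
def tri(obs):
    A=np.zeros((3,3));b=np.zeros(3)
    for n,W,u,v in obs:
        c=cams.calibration(n); d=W[:3,:3]@np.array([(u-c['cx'])/c['fx'],(v-c['cy'])/c['fy'],1]); d/=np.linalg.norm(d)
        P=np.eye(3)-np.outer(d,d);A+=P;b+=P@W[:3,3]
    return np.linalg.solve(A,b)
E
python3 - <<'E'
from h import *
T=cam2world('top');S=cam2world('side')
for n,a,b,z in [('bob',(392,149.4),(417.2,195.4),.24),('cap',(420.5,290.4),(312,287.3),.192),('rim',(163.8,223.9),(267,149.1),.209)]:
    print(n,tri([('top',T,*a),('side',S,*b)]).round(4),ray('top',T,*a,z).round(4),ray('side',S,*b,z).round(4))
E
```

```text
bob [ 0.6511 -0.0967  0.2416] [ 0.6516 -0.0969  0.24  ] [ 0.6529 -0.0946  0.24  ]
cap [ 0.4705 -0.1393  0.193 ] [ 0.4703 -0.1394  0.192 ] [ 0.4713 -0.1384  0.192 ]
rim [0.5592 0.2036 0.2122] [0.5592 0.2048 0.209 ] [0.5622 0.2102 0.209 ]
```

{"name": "carry_out", "arguments": {
  "moves": [
    [0,0,3.9,0,0,-5,1],
    [0,0,3.9,0,0,-5,1],
    [0,0,3.9,0,0,-5,1],
    [0,0,3.9,20,-9.2,-5,0.6],
    [0,0,3.9,20,-9.2,-5,0.6],
    [0,0,3.9,20,-9.2,-5,0.6],
    [0,0,3.9,20,-9.2,-5,0.6],
    [0,0,3.9,20,-9.2,-5,0.6],
    [0,0,3.9,20,-9.2,-5,0.6],
    [0,0,3.9,20,-9.2,-5,0.6]
  ]
}}

```text
time: 1.78
tcp_pos: [0.4013, -0.338, 0.3203]
tcp_rot: [1.0, -0.001, 0.0, 0.0]
force: [0.4, -0.8, -0.3]
gripper_width: 0.055
```

{"name": "carry_out", "arguments": {
  "moves": [
    [0,0,0,0,0,0,0.6],
    [0,0,0,0,0,0,0.6],
    [0,0,0,0,0,0,0.6]
  ]
}}

```text
time: 2.03
tcp_pos: [0.3999, -0.34, 0.32]
tcp_rot: [1.0, -0.001, -0.0, 0.0]
force: [-0.6, 1.4, 0.1]
gripper_width: 0.055
```

```bash
python3 - <<'E'
from h import *
s=manip.state(); print({k:np.round(v,4) for k,v in s.items() if k!='tau'})
print(R.from_quat(s['tcp_rot']).as_matrix().round(4))
E
```

```text
{'time': np.float64(2.0333), 'joint_pos': array([-9.3460e-01, -2.5500e-02,  1.5466e+00, -6.0000e-04,  1.6204e+00,
        6.3830e-01]), 'qd': array([-0.0331,  0.0019, -0.0013,  0.0012, -0.0014,  0.0039]), 'tcp_pos': array([ 0.3999, -0.34  ,  0.32  ]), 'tcp_rot': array([ 1.0e+00, -1.1e-03, -2.0e-04,  2.0e-04]), 'force': array([-0.6208,  1.4003,  0.1405]), 'torque': array([ 0.0219, -0.002 ,  0.051 ]), 'gripper_width': np.float64(0.055)}
[[ 1.0e+00 -2.2e-03 -5.0e-04]
 [-2.2e-03 -1.0e+00 -4.0e-04]
 [-5.0e-04  4.0e-04 -1.0e+00]]
```

{"name": "carry_out", "arguments": {
  "moves": [
    [0,0,0,10,-9.7,0,0.6],
    [0,0,0,10,-9.7,0,0.6],
    [0,0,0,10,-9.7,0,0.6],
    [0,0,0,10,-9.7,0,0.6],
    [0,0,0,10,-9.7,0,0.6],
    [0,0,0,10,-9.7,0,0.6],
    [0,0,0,10,-9.7,0,0.6],
    [0,0,0,10,-9.7,0,0.6],
    [0,0,0,10,-9.7,0,0.6],
    [0,0,0,10,-9.7,0,0.6]
  ]
}}

```text
time: 2.87
tcp_pos: [0.6521, -0.097, 0.3187]
tcp_rot: [1.0, -0.001, -0.0, -0.0]
force: [0.3, -0.0, 0.3]
gripper_width: 0.0551
```

{"name": "carry_out", "arguments": {
  "moves": [
    [0,0,0,0,0,0,0.6],
    [0,0,0,0,0,0,0.6],
    [0,0,0,0,0,0,0.6]
  ]
}}

```text
time: 3.12
tcp_pos: [0.6499, -0.1, 0.3202]
tcp_rot: [1.0, -0.003, -0.0, 0.0]
force: [-1.2, 0.1, 0.2]
gripper_width: 0.0554
```

```bash
python3 - <<'E'
from h import *
W,im=shot('wrist','w1.png'); s=manip.state();print(s['tcp_pos'].round(4),s['time'], W.round(3).tolist())
for p in ([.6516,-.0965,.24],[.6516,-.0965,.212]): print(proj('wrist',W,p).round(1))
E
```

```text
[ 0.65   -0.0997  0.3204] 3.1667 [[-0.005, -0.963, -0.269, 0.726], [-1.0, 0.005, -0.001, -0.101], [0.002, 0.269, -0.963, 0.51], [0.0, 0.0, 0.0, 1.0]]
[313.  248.4]
[313.5 240. ]
```

View pics/w1.png

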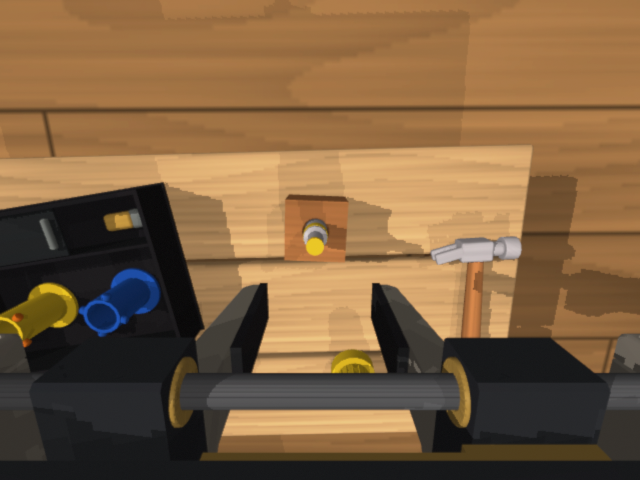

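{"name": "carry_out", "arguments": {
  "moves": [
    [0,0,0,0.1,-0.1,1.5,0.5],
    [0,0,0,0.1,-0.1,2.5,0.5],
    [0,0,0,0.1,-0.1,3.0,0.5],
    [0,0,0,0.1,-0.1,3.5,0.5],
    [0,0,0,0.1,-0.1,3.5,0.5],
    [0,0,0,0.1,-0.1,3.5,0.5]
  ]
}}

```text
time: 3.67
tcp_pos: [0.6533, -0.0957, 0.2332]
tcp_rot: [1.0, -0.002, 0.0, 0.0]
force: [-0.2, 0.2, 0.7]
gripper_width: 0.0457
```

```bash
python3 - <<'E'
from h import *
W,im=shot('wrist','w2.png'); s=manip.state();print(s['tcp_pos'].round(4),s['time'],s['force'].round(2),s['gripper_width'])
cv2.imwrite('pics/w2z.png',cv2.resize(im[150:400,200:440],None,fx=2.4,fy=2.4))
E
```

```text
[ 0.6539 -0.0958  0.2342] 3.7167 [-0.11  0.21  0.09] 0.04612745448107764
```

View pics/w2z.png

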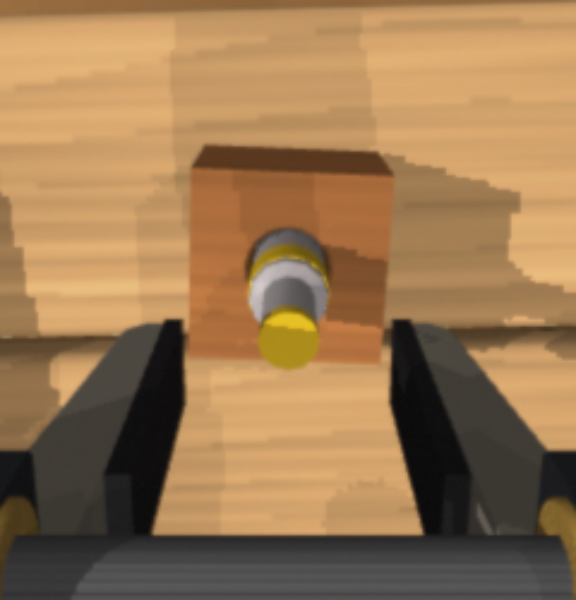

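```bash
python3 - <<'E'
from h import *
M=np.array(cams.calibration('wrist')['tool_from_camera']); print(M.round(4))
for p in ([.01,-.023,.017],[-.01,-.023,.017],[0.01,.023,.017],[.01,-.023,-.02],[0,0,.017],[0,0,-.008]):
    q=proj('wrist',M,p); print(p,((q-[200,150])*2.4).round(0))
E
```

```text
[[ 4.000e-04 -9.633e-01 -2.685e-01  7.600e-02]
 [ 1.000e+00  0.000e+00  1.500e-03  1.200e-03]
 [-1.500e-03 -2.685e-01  9.633e-01 -1.893e-01]
 [ 0.000e+00  0.000e+00  0.000e+00  1.000e+00]]
[0.01, -0.023, 0.017] [193. 270.]
[-0.01, -0.023, 0.017] [195. 341.]
[0.01, 0.023, 0.017] [368. 270.]
[0.01, -0.023, -0.02] [175. 321.]
[0, 0, 0.017] [281. 305.]
[0, 0, -0.008] [280. 342.]
```

```bash
python3 - <<'E'
from h import *
W,im=shot('side','s2.png'); 
cv2.imwrite('pics/s2z.png',cv2.resize(im[60:300,300:540],None,fx=2.5,fy=2.5))
for p in ([.6525,-.097,.240],[.6525,-.097,.212],[.6525,-.097,.215],[.6525,-.120,.215],[.6525,-.074,.215],[.6525,-.120,.25]): print(((proj('side',W,p)-[300,60])*2.5).round(0))
E
```

```text
[295. 341.]
[290. 385.]
[291. 381.]
[318. 401.]
[265. 362.]
[326. 343.]
```

View pics/s2z.png

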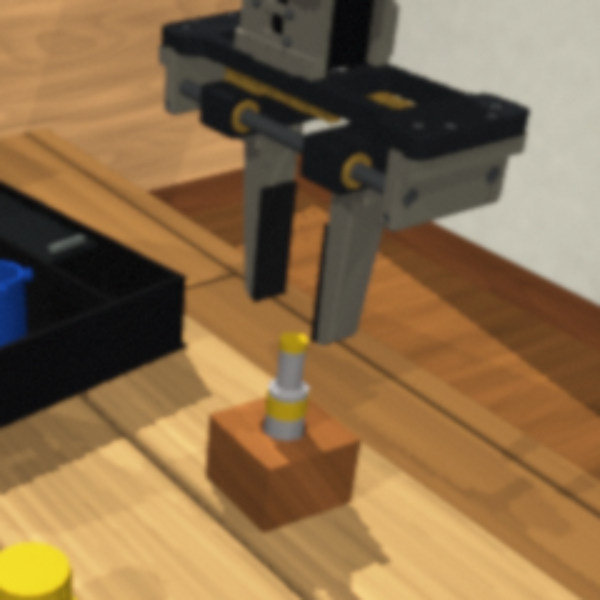

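The side view shows both fingertips above the bob's top: tips at zoomed row ~340, about z 0.25, where the stated geometry predicts 0.215. The wrist picture also puts the tips about 18 mm *behind* the reported TCP instead of 17 mm ahead. I'll trust the images, go lower and check again.

{"name": "carry_out", "arguments": {
  "moves": [
    [0,0,0,0,0,0.5,0.5],
    [0,0,0,0,0,1.0,0.5],
    [0,0,0,0,0,1.3,0.5],
    [0,0,0,0,0,1.3,0.5]
  ]
}}

```text
time: 4.1
tcp_pos: [0.6516, -0.0947, 0.1965]
tcp_rot: [1.0, -0.001, -0.003, -0.001]
force: [0.8, 0.4, -0.7]
gripper_width: 0.046
```

```bash
python3 - <<'E'
from h import *
W,im=shot('side','s3.png'); W2,im2=shot('wrist','w3.png')
cv2.imwrite('pics/s3z.png',np.hstack([cv2.resize(im[110:270,340:500],None,fx=2.5,fy=2.5),cv2.resize(im2[180:340,240:400],None,fx=2.5,fy=2.5)]))
s=manip.state();print(s['tcp_pos'].round(4),s['time'],s['force'].round(2),s['gripper_width'])
E
```

```text
[ 0.6528 -0.0951  0.199 ] 4.2 [0.6  0.26 0.09] 0.045715364438752674
```

View pics/s3z.png

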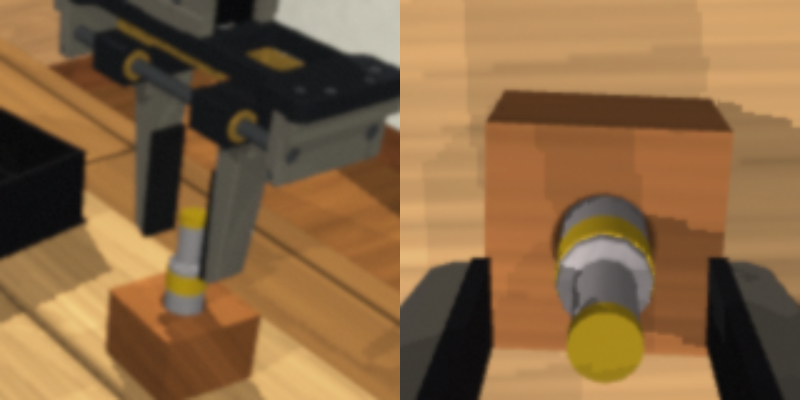

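{"name": "carry_out", "arguments": {
  "moves": [
    [0,0,0,0,0,0,0.1],
    [0,0,0,0,0,0,0],
    [0,0,0,0,0,0,0],
    [0,0,0,0,0,0,0],
    [0,0,0,0,0,0,0],
    [0,0,0,0,0,0,0]
  ],
  "squeeze": 30
}}

```text
time: 4.7
tcp_pos: [0.6534, -0.0954, 0.2003]
tcp_rot: [1.0, -0.001, 0.0, 0.0]
force: [0.5, -0.4, 0.5]
gripper_width: 0.0127
```

{"name": "carry_out", "arguments": {
  "moves": [
    [0,0,0,0,0,0,0],
    [0,0,0,0,0,-0.5,0],
    [0,0,0,0,0,-1,0],
    [0,0,0,0,0,-2,0],
    [0,0,0,0,0,-4.5,0],
    [0,0,0,0,0,-4.5,0],
    [0,0,0,0,0,-4.5,0],
    [0,0,0,0,0,-4.5,0]
  ]
}}

```text
time: 5.37
tcp_pos: [0.6542, -0.0955, 0.3153]
tcp_rot: [1.0, -0.001, 0.002, 0.001]
force: [0.4, -0.1, -2.3]
gripper_width: 0.0123
```

```bash
python3 - <<'E'
from h import *
W,im=shot('side','s4.png'); W2,im2=shot('wrist','w4.png')
cv2.imwrite('pics/s4z.png',np.hstack([cv2.resize(im[50:290,340:500],None,fx=2.5,fy=2.5),cv2.resize(im2[180:420,240:400],None,fx=2.5,fy=2.5)]))
s=manip.state();print(s['tcp_pos'].round(4),s['time'],s['force'].round(2),s['gripper_width'])
E
```

```text
[ 0.6526 -0.0951  0.311 ] 5.4667 [-0.58 -0.85 -1.33] 0.012359878149309389
```

View pics/s4z.png

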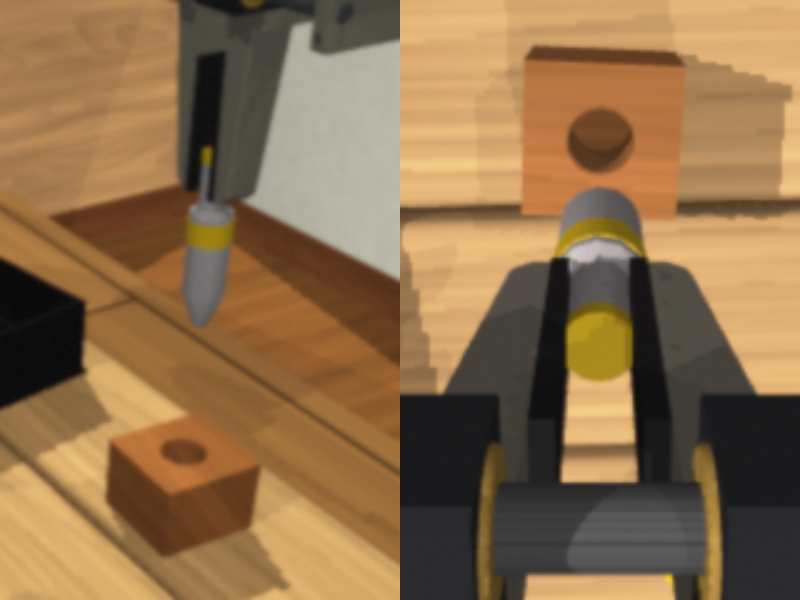

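{"name": "carry_out", "arguments": {
  "moves": [
    [0,0,0,-1,-3,-0.5,0],
    [0,0,0,-3.7,-12.05,-0.5,0],
    [0,0,0,-3.7,-12.05,-0.5,0],
    [0,0,0,-3.7,-12.05,-0.5,0],
    [0,0,0,-3.7,-12.05,-0.5,0],
    [0,0,0,-3.7,-12.05,-0.5,0],
    [0,0,0,-3.7,-12.05,-0.5,0],
    [0,0,0,-3.7,-12.05,-0.5,0],
    [0,0,0,-3.7,-12.05,-0.5,0],
    [0,0,0,-3.7,-12.05,-0.5,0]
  ]
}}

```text
time: 6.3
tcp_pos: [0.5603, 0.207, 0.323]
tcp_rot: [1.0, -0.0, -0.002, 0.0]
force: [-0.2, -0.5, -0.9]
gripper_width: 0.0125
```

{"name": "carry_out", "arguments": {
  "moves": [
    [0,0,0,0,0,0,0],
    [0,0,0,0,0,0,0],
    [0,0,0,0,0,0,0],
    [0,0,0,0,0,0,0]
  ]
}}

```text
time: 6.63
tcp_pos: [0.5619, 0.205, 0.3247]
tcp_rot: [1.0, -0.002, -0.0, 0.0]
force: [0.5, -0.3, -1.0]
gripper_width: 0.0124
```

```bash
python3 - <<'E'
from h import *
W,im=shot('side','s5.png'); s=manip.state(); W2,im2=shot('wrist','w5.png');W3,im3=shot('top','t5.png')
o=[cv2.resize(im[60:200,200:340],None,fx=2.85,fy=2.85),cv2.resize(im2[140:340,220:420],None,fx=2,fy=2)]
cv2.imwrite('pics/s5z.png',np.hstack([cv2.resize(x,(400,400)) for x in o]))
cv2.imwrite('pics/t5z.png',cv2.resize(im3[160:300,100:240],None,fx=4,fy=4))
print(s['tcp_pos'].round(4),s['time'],s['force'].round(2),s['gripper_width'])
for dz in (-.040,.0,.051,.1):
   p=np.r_[s['tcp_pos'][:2],s['tcp_pos'][2]-dz]; print(dz,'side',proj('side',W,p).round(1),'wrist',proj('wrist',W2,p).round(1))
for p in ([.5595,.2045,.21],): print('rim side',proj('side',W,p).round(1),'wrist',proj('wrist',W2,p).round(1))
E
```

```text
[0.5618 0.2052 0.3248] 6.6833 [-0.15 -0.25 -1.79] 0.01267646903162133
-0.04 side [258.8  58. ] wrist [316.4 318.8]
0.0 side [261.3  83.8] wrist [316.8 287.3]
0.051 side [264.4 114.5] wrist [317.2 261.1]
0.1 side [267.1 141.8] wrist [317.4 244.1]
rim side [266.8 150.1] wrist [318.3 242.5]
```

View pics/s5z.png

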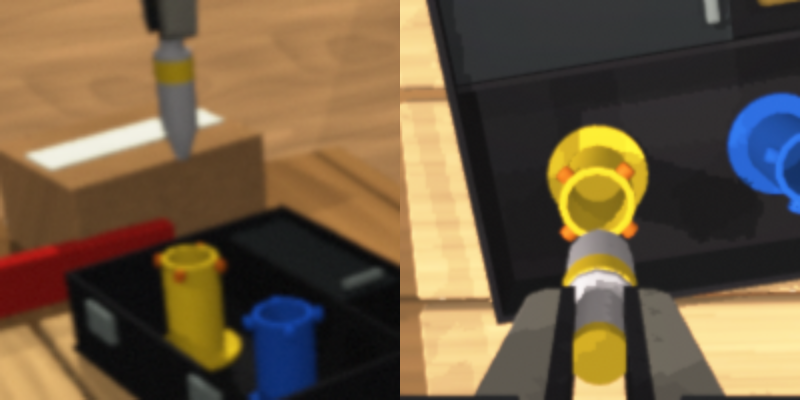

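View pics/t5z.png

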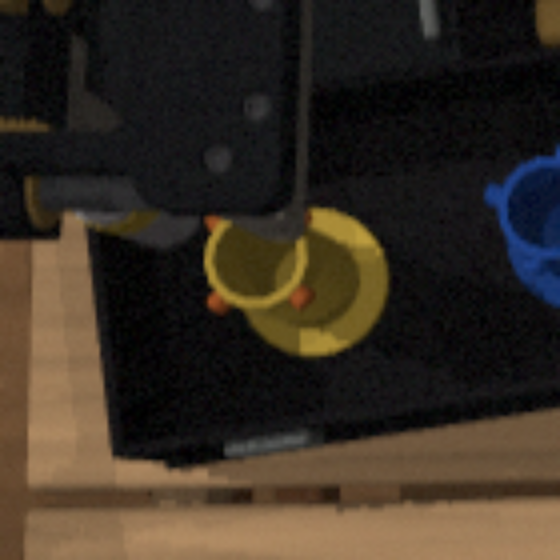

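{"name": "carry_out", "arguments": {
  "moves": [
    [0,0,0,-0.05,-0.05,0.5,0],
    [0,0,0,-0.05,-0.05,1.2,0],
    [0,0,0,-0.05,-0.05,1.9,0],
    [0,0,0,-0.05,-0.05,2.6,0],
    [0,0,0,-0.05,-0.05,3.3,0],
    [0,0,0,-0.05,-0.05,3.8,0],
    [0,0,0,-0.05,-0.05,4.3,0],
    [0,0,0,-0.05,-0.05,4.7,0],
    [0,0,0,-0.05,-0.05,4.7,0]
  ]
}}

```text
time: 7.53
tcp_pos: [0.5589, 0.2072, 0.2048]
tcp_rot: [1.0, -0.001, -0.002, 0.0]
force: [-0.2, -0.1, -1.5]
gripper_width: 0.0123
```

```bash
python3 - <<'E'
from h import *
W,im=shot('side','s6.png'); s=manip.state(); W2,im2=shot('wrist','w6.png')
o=[im[100:240,200:340],im2[140:340,220:420]]
cv2.imwrite('pics/s6z.png',np.hstack([cv2.resize(x,(400,400)) for x in o]))
print(s['tcp_pos'].round(4),s['time'],s['force'].round(2),s['gripper_width'])
E
```

```text
[0.5596 0.2073 0.2063] 7.5833 [-0.14  0.08 -0.67] 0.012241266506480842
```

View pics/s6z.png

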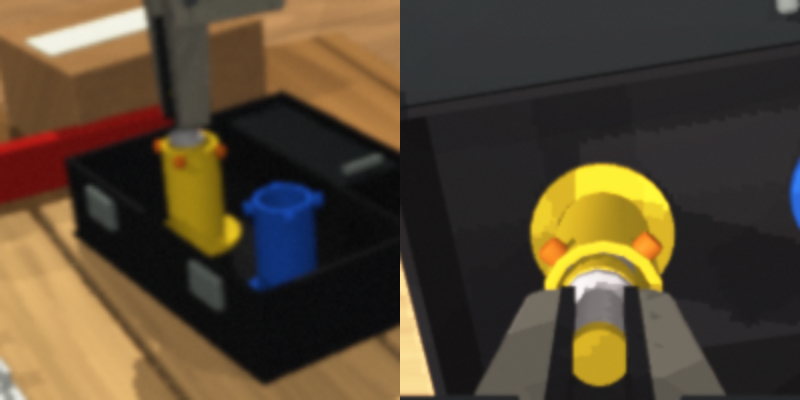

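The bob is in the yellow tube and centred. I'll lower it the rest of the way and release.

{"name": "carry_out", "arguments": {
  "moves": [
    [0,0,0,0,0,0.12,0],
    [0,0,0,0,0,0.22,0],
    [0,0,0,0,0,0.22,0]
  ]
}}

```text
time: 7.88
tcp_pos: [0.5604, 0.2074, 0.2021]
tcp_rot: [1.0, -0.001, 0.0, -0.0]
force: [-0.1, -0.4, -0.6]
gripper_width: 0.0122
```

{"name": "carry_out", "arguments": {
  "moves": [
    [0,0,0,0,0,0,0.3],
    [0,0,0,0,0,0,0.5],
    [0,0,0,0,0,0,0.5],
    [0,0,0,0,0,0,0.5],
    [0,0,0,0,0,0,0.5]
  ]
}}

```text
time: 8.3
tcp_pos: [0.5605, 0.2074, 0.2023]
tcp_rot: [1.0, -0.001, 0.0, -0.0]
force: [0.6, -1.1, -0.6]
gripper_width: 0.0438
```

{"name": "carry_out", "arguments": {
  "moves": [
    [0,0,0,0,0,-1,0.6],
    [0,0,0,0,0,-2,0.6],
    [0,0,0,0,0,-4,0.7],
    [0,0,0,0,0,-4,0.7],
    [0,0,0,0,0,-4,0.7],
    [0,0,0,0,0,-4,0.7]
  ]
}}

```text
time: 8.8
tcp_pos: [0.5604, 0.2074, 0.3019]
tcp_rot: [1.0, -0.001, 0.0, -0.0]
force: [0.0, 0.4, -0.5]
gripper_width: 0.0646
```

```bash
python3 - <<'E'
from h import *
W,im=shot('side','s7.png'); s=manip.state(); W2,im2=shot('wrist','w7.png')
o=[im[100:240,200:340],im2[140:340,220:420]]
cv2.imwrite('pics/s7z.png',np.hstack([cv2.resize(x,(400,400),interpolation=cv2.INTER_CUBIC) for x in o]))
print(s['tcp_pos'].round(4),s['time'],s['force'].round(2),s['gripper_width'])
print(proj('wrist',W2,[.56,.204,.24]),proj('wrist',W2,[.56,.204,.21]),proj('side',W,[.56,.204,.24]),proj('side',W,[.56,.204,.21]))
E
```

```text
[0.5597 0.2073 0.3003] 8.85 [ 0.23  0.82 -0.66] 0.06453426905655328
[321.5750701  256.88519651] [321.28211573 246.46688819] [265.54329006 133.9796693 ] [267.16240828 150.1065144 ]
```

View pics/s7z.png

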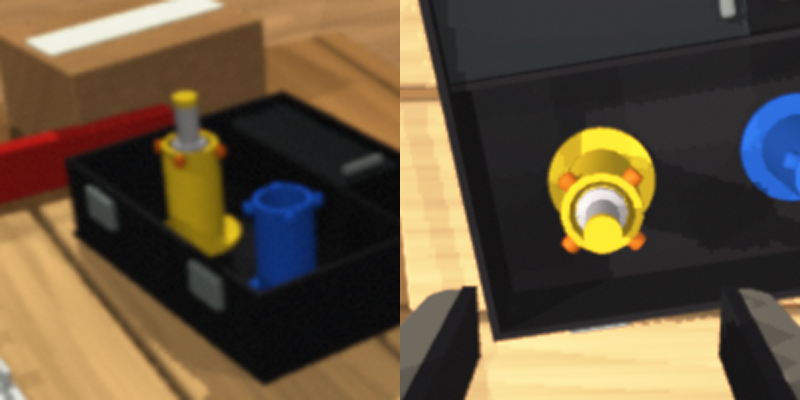

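Bob is standing in the yellow tube: rim at about (321,246) in the wrist picture, as predicted, with the neck about 30 mm out. Next, the cap.

{"name": "carry_out", "arguments": {
  "moves": [
    [0,0,0,-3.6,13.8,0,0.7],
    [0,0,0,-3.6,13.8,0,0.7],
    [0,0,0,-3.6,13.8,0,0.7],
    [0,0,0,-3.6,13.8,0,0.7],
    [0,0,0,-3.6,13.8,0,0.7],
    [0,0,0,-3.6,13.8,0,0.7],
    [0,0,0,-3.6,13.8,0,0.7],
    [0,0,0,-3.6,13.8,0,0.7],
    [0,0,0,-3.6,13.8,0,0.7],
    [0,0,0,-3.6,13.8,0,0.7]
  ]
}}

```text
time: 9.73
tcp_pos: [0.4674, -0.1408, 0.2996]
tcp_rot: [1.0, -0.004, -0.002, -0.0]
force: [-0.2, 0.8, -0.5]
gripper_width: 0.0641
```

{"name": "carry_out", "arguments": {
  "moves": [
    [0,0,0,0,0,1,0.7],
    [0,0,0,0,0,2,0.7],
    [0,0,0,0,0,3,0.7],
    [0,0,0,0,0,3.5,0.7],
    [0,0,0,0,0,3.5,0.7],
    [0,0,0,0,0,3.5,0.7]
  ]
}}

```text
time: 10.23
tcp_pos: [0.4686, -0.1361, 0.213]
tcp_rot: [1.0, -0.001, -0.001, -0.001]
force: [0.7, 0.2, 0.7]
gripper_width: 0.0644
```

```bash
python3 - <<'E'
from h import *
W,im=shot('side','s8.png'); s=manip.state(); W2,im2=shot('wrist','w8.png')
o=[im[200:360,230:390],im2[160:360,220:420]]
cv2.imwrite('pics/s8z.png',np.hstack([cv2.resize(x,(400,400),interpolation=cv2.INTER_CUBIC) for x in o]))
print(s['tcp_pos'].round(4),s['time'],s['force'].round(2),s['gripper_width'])
for z in (.192,.159): print(proj('wrist',W2,[.4705,-.139,z]))
E
```

```text
[ 0.4694 -0.1367  0.2144] 10.2833 [ 0.51 -0.49  0.07] 0.06426378715357481
[320.55120258 272.84608049]
[320.35542538 257.96089047]
```

View pics/s8z.png

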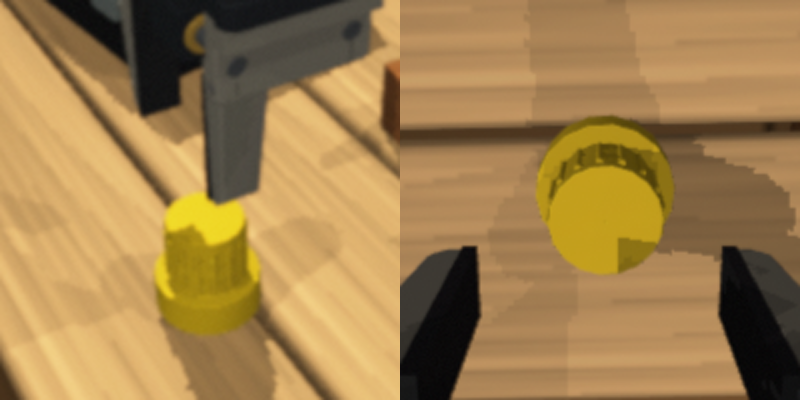

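{"name": "carry_out", "arguments": {
  "moves": [
    [0,0,0,0.07,0.07,1,0.7],
    [0,0,0,0.07,0.07,2,0.7],
    [0,0,0,0.07,0.07,2.4,0.7],
    [0,0,0,0.07,0.07,2.75,0.7],
    [0,0,0,0.07,0.07,2.75,0.7]
  ]
}}

```text
time: 10.75
tcp_pos: [0.4707, -0.1387, 0.1449]
tcp_rot: [1.0, -0.001, -0.001, -0.0]
force: [-0.5, 0.2, 0.7]
gripper_width: 0.0641
```

```bash
python3 - <<'E'
from h import *
W,im=shot('side','s9.png'); s=manip.state(); W2,im2=shot('wrist','w9.png')
o=[im[220:340,250:370],im2[160:360,220:420]]
cv2.imwrite('pics/s9z.png',np.hstack([cv2.resize(x,(400,400),interpolation=cv2.INTER_CUBIC) for x in o]))
print(s['tcp_pos'].round(4),s['time'],s['force'].round(2),s['gripper_width'])
E
```

```text
[ 0.4713 -0.1391  0.1461] 10.8 [0.03 0.29 0.45] 0.06463459364721769
```

View pics/s9z.png

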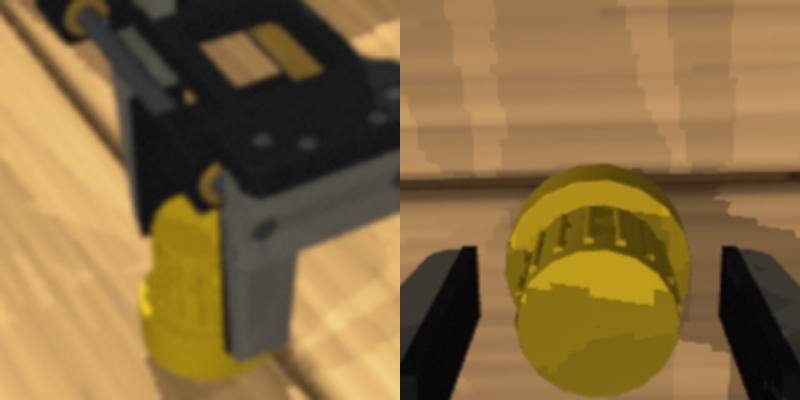

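{"name": "carry_out", "arguments": {
  "moves": [
    [0,0,0,0,0,0,0.5],
    [0,0,0,0,0,0,0.5],
    [0,0,0,0,0,0.06,0.5],
    [0,0,0,0,0,0.06,0.5]
  ]
}}

```text
time: 11.18
tcp_pos: [0.4714, -0.1393, 0.1446]
tcp_rot: [1.0, -0.001, 0.0, 0.0]
force: [0.5, -0.3, 0.1]
gripper_width: 0.0457
```

{"name": "carry_out", "arguments": {
  "moves": [
    [0,0,0,0,0,0.04,0.5],
    [0,0,0,0,0,0.08,0.5],
    [0,0,0,0,0,0.08,0.5]
  ]
}}

```text
time: 11.43
tcp_pos: [0.471, -0.139, 0.142]
tcp_rot: [1.0, -0.001, -0.0, -0.0]
force: [-0.8, -0.3, 0.5]
gripper_width: 0.046
```

```bash
python3 - <<'E'
from h import *
s=manip.state(); W2,im2=shot('wrist','w10.png');W,im=shot('side','s10.png')
o=[im[220:340,250:370],im2[160:360,220:420]]
cv2.imwrite('pics/s10z.png',np.hstack([cv2.resize(x,(400,400),interpolation=cv2.INTER_CUBIC) for x in o]))
print(s['tcp_pos'].round(4),s['time'],s['force'].round(2),s['gripper_width'])
E
```

```text
[ 0.471 -0.139  0.142] 11.4333 [-0.76 -0.32  0.5 ] 0.045951431887597254
```

View pics/s10z.png

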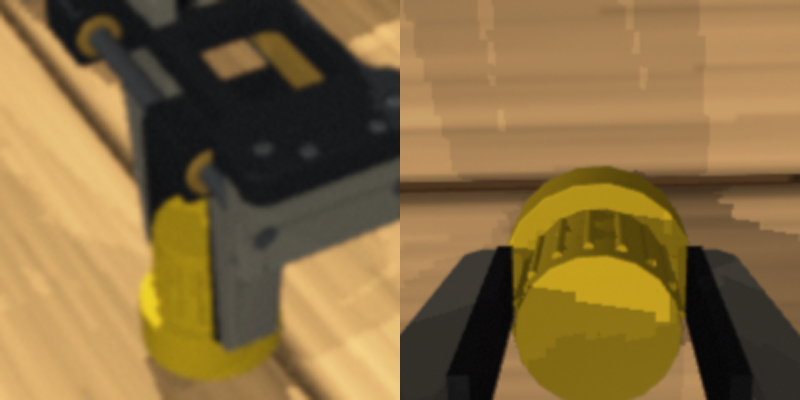

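{"name": "carry_out", "arguments": {
  "moves": [
    [0,0,0,0,0,0.03,0.5],
    [0,0,0,0,0,0.05,0.5],
    [0,0,0,0,0,0.05,0.5]
  ]
}}

```text
time: 11.78
tcp_pos: [0.4711, -0.1391, 0.1409]
tcp_rot: [1.0, -0.001, -0.0, -0.0]
force: [0.6, 0.2, -0.3]
gripper_width: 0.0458
```

{"name": "carry_out", "arguments": {
  "moves": [
    [0,0,0,0,0,0.03,0.5],
    [0,0,0,0,0,0.05,0.5],
    [0,0,0,0,0,0.05,0.5]
  ]
}}

```text
time: 12.03
tcp_pos: [0.4712, -0.1391, 0.1398]
tcp_rot: [1.0, -0.001, 0.0, 0.0]
force: [0.1, -0.4, 0.7]
gripper_width: 0.0459
```

{"name": "carry_out", "arguments": {
  "moves": [
    [0,0,0,0,0,0.03,0.5],
    [0,0,0,0,0,0.05,0.5],
    [0,0,0,0,0,0.05,0.5]
  ]
}}

```text
time: 12.28
tcp_pos: [0.4713, -0.1392, 0.1397]
tcp_rot: [1.0, -0.001, 0.0, 0.0]
force: [-2.6, 1.6, 8.1]
gripper_width: 0.0461
```

```bash
python3 - <<'E'
from h import *
s=manip.state(); W,im=shot('side','s11.png')
cv2.imwrite('pics/s11z.png',cv2.resize(im[230:350,260:380],(600,600),interpolation=cv2.INTER_CUBIC))
print(s['tcp_pos'].round(4),s['time'],s['force'].round(2),s['gripper_width'])
E
```

```text
[ 0.4713 -0.1392  0.1397] 12.2833 [-2.55  1.63  8.13] 0.04608736902965911
```

View pics/s11z.png

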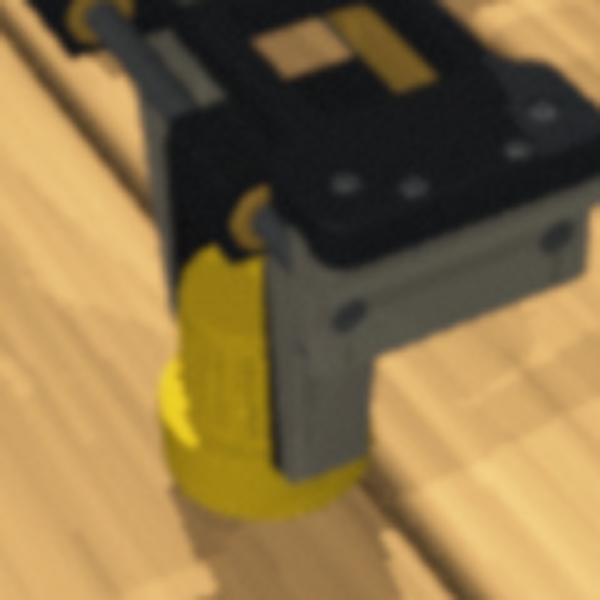

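Contact with the shoulder at reported z 0.1397 means the real fingertips sit about 19 mm behind the reported TCP. Gripping the dome now.

{"name": "carry_out", "arguments": {
  "moves": [
    [0,0,0,0,0,-0.02,0.3],
    [0,0,0,0,0,-0.02,0.2],
    [0,0,0,0,0,-0.02,0.2],
    [0,0,0,0,0,-0.02,0.2],
    [0,0,0,0,0,-0.02,0.2]
  ],
  "squeeze": 30
}}

```text
time: 12.75
tcp_pos: [0.4716, -0.1391, 0.1398]
tcp_rot: [1.0, -0.001, 0.001, 0.0]
force: [-2.8, 1.8, 5.5]
gripper_width: 0.0378
```

{"name": "carry_out", "arguments": {
  "moves": [
    [0,0,0,0,0,-1,0.2],
    [0,0,0,0,0,-2,0.2],
    [0,0,0,0,0,-4,0.2],
    [0,0,0,0,0,-7,0.2],
    [0,0,0,0,0,-7,0.2],
    [0,0,0,0,0,-7,0.2],
    [0,0,0,0,0,-7,0.2],
    [0,0,0,0,0,-7,0.2]
  ]
}}

```text
time: 13.42
tcp_pos: [0.4708, -0.139, 0.3128]
tcp_rot: [1.0, -0.001, -0.001, -0.0]
force: [0.4, 1.3, -1.2]
gripper_width: 0.0383
```

```bash
python3 - <<'E'
from h import *
s=manip.state(); W,im=shot('side','s12.png');W2,im2=shot('wrist','w12.png')
o=[im[110:350,200:440],im2[160:360,220:420]]
cv2.imwrite('pics/s12z.png',np.hstack([cv2.resize(x,(400,400),interpolation=cv2.INTER_CUBIC) for x in o]))
print(s['tcp_pos'].round(4),s['time'],s['force'].round(2),s['gripper_width'])
E
```

```text
[ 0.4708 -0.139   0.3128] 13.4167 [ 0.42  1.27 -1.16] 0.038250033957802757
```

View pics/s12z.png

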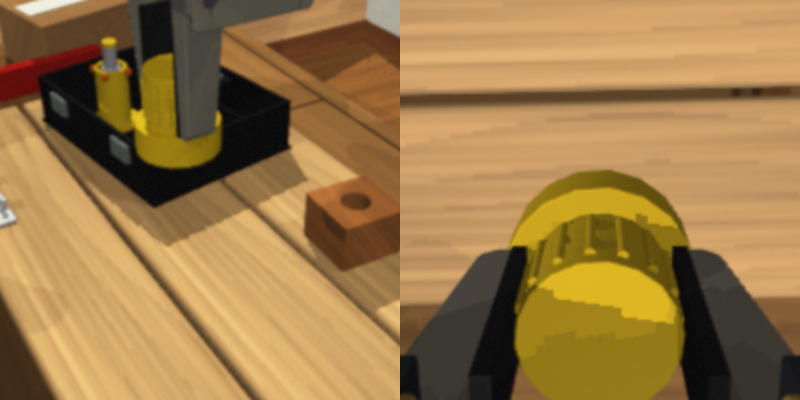

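```bash
python3 - <<'E'
from h import *
M=np.array(cams.calibration('wrist')['tool_from_camera'])
def mk(f):
    im=cv2.imread(f); h=cv2.cvtColor(im,cv2.COLOR_BGR2HSV); return im,h
for x in (-.002,0,.002):
    t=np.linspace(0,2*np.pi,100); p=np.array([proj('wrist',M,[x+.019*np.cos(a),.0018+.019*np.sin(a),-.0523]) for a in t])
    s=np.array([proj('wrist',M,[x+.026*np.cos(a),.0018+.026*np.sin(a),-.0193]) for a in t])
    l=np.array([proj('wrist',M,[x+.026*np.cos(a),.0018+.026*np.sin(a),-.0003]) for a in t])
    f=lambda q:((q-[220,160])*2).round(0)
    print(x,'dome top v',f(p).min(0),f(p).max(0),'shoulder',f(s).min(0),f(s).max(0),'lower',f(l).min(0))
E
```

```text
-0.002 dome top v [115. 272.] [286. 426.] shoulder [103. 196.] [297. 375.] lower [111. 176.]
0 dome top v [114. 263.] [286. 418.] shoulder [103. 188.] [297. 368.] lower [111. 169.]
0.002 dome top v [114. 255.] [287. 410.] shoulder [102. 181.] [298. 362.] lower [111. 163.]
```

{"name": "carry_out", "arguments": {
  "moves": [
    [0,0,0,0,0,0,0.2],
    [0,0,0,3.55,-13.8,0,0.2],
    [0,0,0,3.55,-13.8,0,0.2],
    [0,0,0,3.55,-13.8,0,0.2],
    [0,0,0,3.55,-13.8,0,0.2],
    [0,0,0,3.55,-13.8,0,0.2],
    [0,0,0,3.55,-13.8,0,0.2],
    [0,0,0,3.55,-13.8,0,0.2],
    [0,0,0,3.55,-13.8,0,0.2],
    [0,0,0,3.55,-13.8,0,0.2]
  ]
}}

```text
time: 14.35
tcp_pos: [0.5602, 0.2097, 0.312]
tcp_rot: [1.0, 0.0, -0.001, -0.0]
force: [1.3, -1.1, -0.6]
gripper_width: 0.0383
```

{"name": "carry_out", "arguments": {
  "moves": [
    [0,0,0,0,0,0,0.2],
    [0,0,0,0,0,0,0.2],
    [0,0,0,0,0,0,0.2],
    [0,0,0,0,0,0,0.2]
  ]
}}

```text
time: 14.68
tcp_pos: [0.5606, 0.2043, 0.3136]
tcp_rot: [1.0, -0.002, -0.0, 0.0]
force: [0.5, -0.3, 0.2]
gripper_width: 0.0385
```

```bash
python3 - <<'E'
from h import *
s=manip.state(); W,im=shot('side','s13.png');W2,im2=shot('wrist','w13.png')
o=[im[20:220,160:360],im2[160:360,220:420]]
cv2.imwrite('pics/s13z.png',np.hstack([cv2.resize(x,(400,400),interpolation=cv2.INTER_CUBIC) for x in o]))
print(s['tcp_pos'].round(4),s['time'],s['force'].round(2),s['gripper_width'])
E
```

```text
[0.5606 0.2043 0.3136] 14.6833 [ 0.54 -0.25  0.23] 0.03848256648390093
```

View pics/s13z.png

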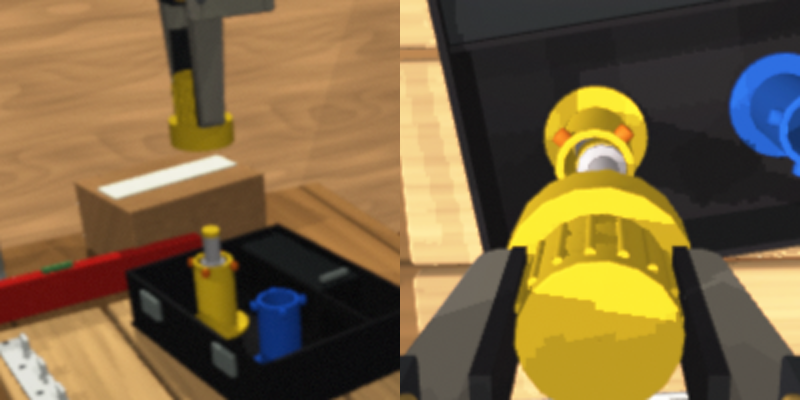

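{"name": "carry_out", "arguments": {
  "moves": [
    [0,0,0,0,0,0.4,0.2],
    [0,0,0,0,0,0.4,0.2],
    [0,0,0,0,0,0.4,0.2],
    [0,0,0,0,0,0.4,0.2]
  ]
}}

```text
time: 15.12
tcp_pos: [0.5606, 0.2054, 0.3037]
tcp_rot: [1.0, -0.001, -0.0, 0.0]
force: [0.0, 0.1, -0.3]
gripper_width: 0.0384
```

```bash
python3 - <<'E'
from h import *
s=manip.state(); W2,im2=shot('wrist','w14.png')
img=cv2.resize(im2[160:300,240:400],None,fx=5,fy=5,interpolation=cv2.INTER_CUBIC)[:600]
for r,col in ((.0175,(0,0,255)),(.014,(0,255,0))):
  for a in np.linspace(0,2*np.pi,120):
    q=(proj('wrist',W2,[.560+r*np.cos(a),.2043+r*np.sin(a),.210])-[240,160]+.5)*5; cv2.circle(img,(int(q[0]),int(q[1])),1,col,-1)
cv2.imwrite('pics/w14z.png',img)
print(s['tcp_pos'].round(4),s['time'],s['force'].round(2),s['gripper_width'])
E
```

```text
[0.5606 0.2054 0.3037] 15.1167 [ 0.02  0.12 -0.25] 0.038413835573308505
```

View pics/w14z.png

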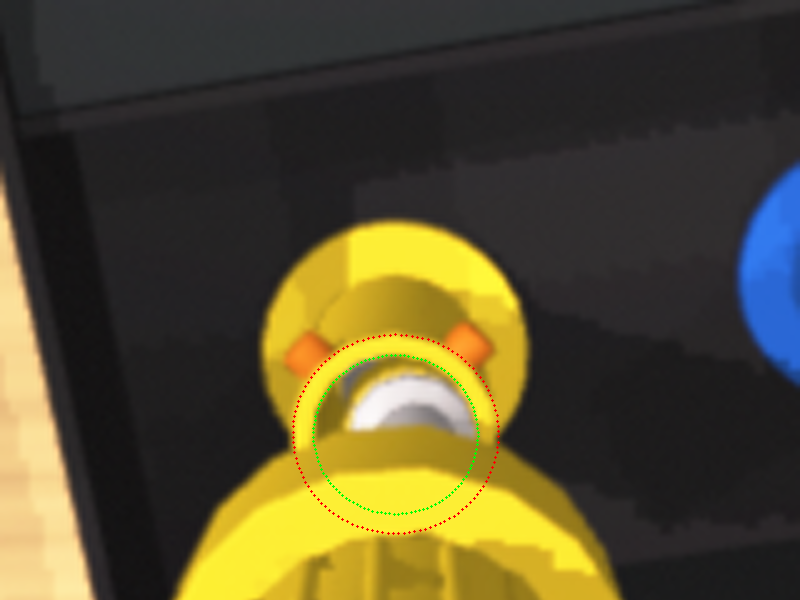

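{"name": "carry_out", "arguments": {
  "moves": [
    [0,0,0,-0.02,-0.03,0.5,0.2],
    [0,0,0,-0.02,-0.03,1.0,0.2],
    [0,0,0,-0.02,-0.03,1.5,0.2],
    [0,0,0,-0.02,-0.03,2.0,0.2],
    [0,0,0,-0.02,-0.03,2.5,0.2],
    [0,0,0,-0.02,-0.03,3.0,0.2],
    [0,0,0,-0.02,-0.03,3.4,0.2],
    [0,0,0,-0.02,-0.03,3.6,0.2],
    [0,0,0,-0.02,-0.03,3.6,0.2],
    [0,0,0,-0.02,-0.03,3.6,0.2]
  ]
}}

```text
time: 16.0
tcp_pos: [0.5604, 0.2064, 0.2141]
tcp_rot: [1.0, -0.001, 0.0, -0.0]
force: [0.2, 0.6, -0.2]
gripper_width: 0.0379
```

```bash
python3 - <<'E'
from h import *
s=manip.state(); W,im=shot('side','s15.png')
cv2.imwrite('pics/s15z.png',cv2.resize(im[80:220,200:340],(560,560),interpolation=cv2.INTER_CUBIC))
print(s['tcp_pos'].round(4),s['time'],s['force'].round(2),s['gripper_width'])
E
```

```text
[0.5604 0.2064 0.2141] 16.0 [ 0.18  0.57 -0.19] 0.03785070314968565
```

View pics/s15z.png

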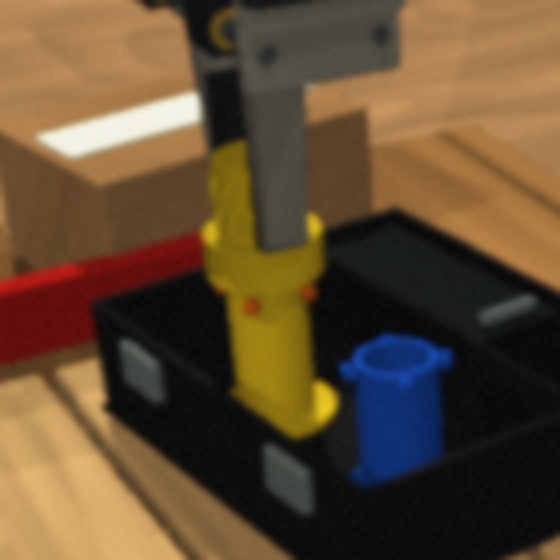

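The cap sits over the neck, centred above the nibs, with no force yet. I'll press in small steps.

{"name": "carry_out", "arguments": {
  "moves": [
    [0,0,0,0,0,0.15,0.2],
    [0,0,0,0,0,0.3,0.2],
    [0,0,0,0,0,0.3,0.2]
  ]
}}

```text
time: 16.3
tcp_pos: [0.5597, 0.2062, 0.2061]
tcp_rot: [1.0, -0.001, -0.001, 0.0]
force: [-0.9, -1.2, 0.4]
gripper_width: 0.0383
```

{"name": "carry_out", "arguments": {
  "moves": [
    [0,0,0,0,0,0.06,0.2],
    [0,0,0,0,0,0.12,0.2],
    [0,0,0,0,0,0.12,0.2]
  ]
}}

```text
time: 16.55
tcp_pos: [0.5605, 0.2063, 0.2047]
tcp_rot: [1.0, -0.001, 0.0, 0.0]
force: [-2.2, -0.6, 4.3]
gripper_width: 0.0379
```

{"name": "carry_out", "arguments": {
  "moves": [
    [0,0,0,0,0,0.04,0.2],
    [0,0,0,0,0,0.08,0.2],
    [0,0,0,0,0,0.08,0.2]
  ]
}}

```text
time: 16.8
tcp_pos: [0.561, 0.2064, 0.2037]
tcp_rot: [1.0, -0.001, 0.001, -0.0]
force: [-3.0, -0.4, 7.8]
gripper_width: 0.0381
```

{"name": "carry_out", "arguments": {
  "moves": [
    [0,0,0,0,0,0.04,0.2],
    [0,0,0,0,0,0.08,0.2],
    [0,0,0,0,0,0.08,0.2]
  ]
}}

```text
time: 17.05
tcp_pos: [0.5609, 0.2065, 0.2012]
tcp_rot: [1.0, -0.001, 0.001, -0.0]
force: [-2.8, -0.5, 4.0]
gripper_width: 0.0384
```

{"name": "carry_out", "arguments": {
  "moves": [
    [0,0,0,0,0,0.04,0.2],
    [0,0,0,0,0,0.08,0.2],
    [0,0,0,0,0,0.08,0.2]
  ]
}}

```text
time: 17.3
tcp_pos: [0.5598, 0.2064, 0.1962]
tcp_rot: [1.0, -0.001, -0.001, 0.0]
force: [-0.4, 0.5, -0.6]
gripper_width: 0.0384
```

{"name": "carry_out", "arguments": {
  "moves": [
    [0,0,0,0,0,0.04,0.2],
    [0,0,0,0,0,0.08,0.2],
    [0,0,0,0,0,0.08,0.2]
  ]
}}

```text
time: 17.55
tcp_pos: [0.5603, 0.2064, 0.1951]
tcp_rot: [1.0, -0.001, -0.0, 0.0]
force: [-0.1, -0.4, -0.5]
gripper_width: 0.0381
```

The force rose to about 8 N, fell to 4 N, then to about zero while z jumped from 0.2037 to 0.1962, so it has clicked. I'll keep going until it rests on the rim, then bring the push to about 10 N.

{"name": "carry_out", "arguments": {
  "moves": [
    [0,0,0,0,0,0.03,0.2],
    [0,0,0,0,0,0.06,0.2],
    [0,0,0,0,0,0.06,0.2]
  ]
}}

```text
time: 17.8
tcp_pos: [0.5604, 0.2064, 0.1942]
tcp_rot: [1.0, -0.001, 0.0, 0.0]
force: [0.3, -0.9, 0.1]
gripper_width: 0.0385
```

{"name": "carry_out", "arguments": {
  "moves": [
    [0,0,0,0,0,0.02,0.2],
    [0,0,0,0,0,0.04,0.2],
    [0,0,0,0,0,0.04,0.2]
  ]
}}

```text
time: 18.05
tcp_pos: [0.5606, 0.2064, 0.1941]
tcp_rot: [1.0, -0.001, 0.001, 0.0]
force: [-1.9, -0.6, 5.5]
gripper_width: 0.0382
```

{"name": "carry_out", "arguments": {
  "moves": [
    [0,0,0,0,0,0.03,0.2],
    [0,0,0,0,0,0.03,0.2],
    [0,0,0,0,0,0.03,0.2],
    [0,0,0,0,0,0.03,0.2]
  ]
}}

```text
time: 18.38
tcp_pos: [0.5607, 0.2064, 0.194]
tcp_rot: [1.0, -0.001, 0.001, 0.0]
force: [-4.0, -1.0, 7.4]
gripper_width: 0.038
```

```bash
python3 - <<'E'
from h import *
W,im=shot('side','s16.png');s=manip.state()
W2,im2=shot('wrist','w16.png');s2=manip.state()
o=[im[80:220,200:340],im2[160:360,220:420]]
cv2.imwrite('pics/s16z.png',np.hstack([cv2.resize(x,(400,400),interpolation=cv2.INTER_CUBIC) for x in o]))
for q in (s,s2):print(q['tcp_pos'].round(4),q['time'],q['force'].round(2),q['gripper_width'])
E
```

```text
[0.5607 0.2064 0.194 ] 18.4333 [-3.25 -2.49  8.04] 0.038232602256003535
[0.5607 0.2064 0.194 ] 18.4833 [-3.77 -1.16  7.73] 0.038370266650512526
```

View pics/s16z.png

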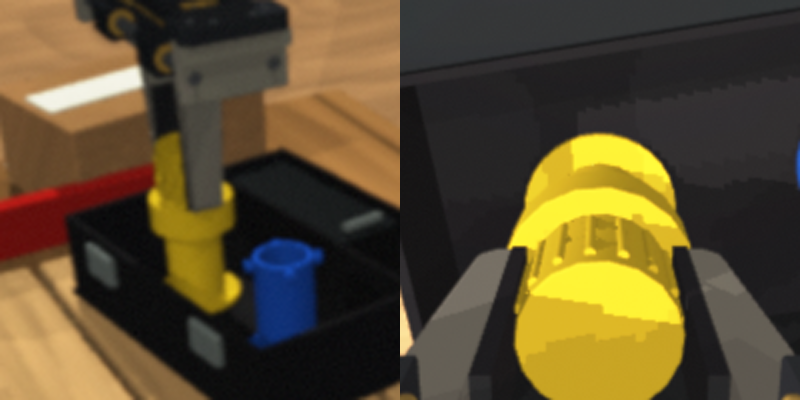

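{"name": "carry_out", "arguments": {
  "moves": [
    [0,0,0,0,0,0.03,0.2],
    [0,0,0,0,0,0.03,0.2],
    [0,0,0,0,0,0.03,0.2],
    [0,0,0,0,0,0.03,0.2],
    [0,0,0,0,0,0.03,0.2],
    [0,0,0,0,0,0.03,0.2],
    [0,0,0,0,0,0.03,0.2],
    [0,0,0,0,0,0.03,0.2],
    [0,0,0,0,0,0.03,0.2],
    [0,0,0,0,0,0.03,0.2]
  ]
}}

```text
time: 19.32
tcp_pos: [0.5608, 0.2065, 0.1939]
tcp_rot: [1.0, -0.001, 0.001, -0.0]
force: [-3.9, -2.0, 10.2]
gripper_width: 0.0381
```

{"name": "carry_out", "arguments": {
  "moves": [
    [0,0,0,0,0,0,0.2],
    [0,0,0,0,0,0,0.2],
    [0,0,0,0,0,0,0.2],
    [0,0,0,0,0,0,0.2],
    [0,0,0,0,0,0,0.2],
    [0,0,0,0,0,0,0.2]
  ]
}}

```text
time: 19.82
tcp_pos: [0.5608, 0.2064, 0.1939]
tcp_rot: [1.0, -0.001, 0.001, -0.0]
force: [-4.9, -1.6, 9.9]
gripper_width: 0.0383
```

```bash
python3 - <<'E'
from h import *
s=manip.state();print(s['tcp_pos'].round(4),s['time'],s['force'].round(2),s['gripper_width'])
W,im=shot('top','t17.png'); a=cv2.imread('pics/top0.png')
print('hammer diff',cv2.absdiff(a,im)[170:320,465:540].mean(),'strip diff',cv2.absdiff(a,im)[335:365,120:268].mean())
print(job.finish_job())
E
```

```text
[0.5608 0.2064 0.1939] 19.8167 [-4.87 -1.61  9.86] 0.038290803878741266
hammer diff 10.583051851851852 strip diff 7.840315315315316
the job is handed in; nothing more can be done
None
```

```bash
python3 - <<'E'
import cv2,numpy as np
a=cv2.imread('pics/top0.png');b=cv2.imread('pics/t17.png')
cv2.imwrite('pics/cmp.png',np.vstack([np.hstack([x[165:325,455:550],x[325:375,110:280].repeat(1,0) if 0 else cv2.copyMakeBorder(x[325:375,110:280],0,110,0,0,0)]) for x in(a,b)]))
E
```

```text
(no output)
```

View pics/cmp.png

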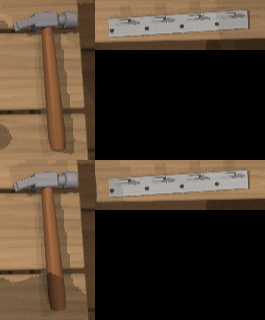

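The bob is back in the yellow tube, point down and released, and the yellow cap is clicked home on it. I handed the job in at 19.8 s with the gripper still holding the cap and pushing down. No verdict was reported.

**Last checks**
- **Bob:** pictures after the release show it standing in the yellow tube with its neck about 30 mm out. It sits a few millimetres off the tube's axis, which is within the play.
- **Click:** the force rose to about 8 N, dropped to about 0 N as the cap moved down roughly 8 mm, then rose again on the rim at reported z 0.194. That matches the 0.1937 I had worked out.
- **Final push:** it held steady at 9.9 N down, with about 5 N sideways from the way the arm is loaded. The grip was set to 30 N with the fingers 38 mm apart, and the last wrist picture showed the cap had not slipped.
- **Hammer and hook strip:** the first and last top pictures show both in the same place. My automatic pixel comparison gave a non-zero difference (about 8 to 11 grey levels). From the pictures I put that down to new shadows.

**Disagreement with the interface text:** the fingertips are about 19 mm behind the reported TCP, not 17 mm ahead of it. I saw this in the side and wrist pictures and confirmed it by touching the cap's shoulder. I corrected for it, and also for a sideways offset of about 1.8 mm between the jaws' centre and the TCP.

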